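# Topple the cake-mix carton into its outline on the baking mat

### The job

The tall cake-mix carton is standing at the edge of its place on the baking mat, across one short side of the outlined rectangle: push it over, high up on its back, so that it topples and ends lying still on its broad face, wholly inside the outline (covering the painted line is fine, sticking out beyond it is not). Only push it with the fingers, never pick it up or carry it, and leave the jar, measuring cup, bowls and hand mixer where they are.

Things in the scene. Friction and masses are not known exactly. Their poses are not given: they have to be found in the camera images.
- carton: closed cardboard carton, loose, upright at the start, 60 mm (x) by 90 (y) by 150 tall (z), 0.2 to 0.45 kg; origin: centre of its underside. Its broad +x face looks into the outline (square within 6 deg); its back is the -x face. Front foot edge starts 10 to 32 mm inside the outline's near end. Pushed to +x at 125 mm height it tips after some 50 mm; pushed below half height it may slide
- mat: fixed grey baking mat, 3 mm thick, 320 by 220 mm, with one white rectangular outline painted on it: 215 mm (x) by 160 mm (y) over the outer edges of its 6 mm line. Origin under the centre of the outline, at counter height; the mat spans x -185 to +135, y +-110 mm. The carton stands across the outline's -x short side
- foot_left (a point): marks a corner of the carton half-way through its 60 mm thickness: carton frame (0, 45, 0) mm. When the carton lies on a broad face these four points are the corners of its footprint
- foot_right (a point): marks a corner of the carton half-way through its 60 mm thickness: carton frame (0, -45, 0) mm. When the carton lies on a broad face these four points are the corners of its footprint
- top_left (a point): marks a corner of the carton half-way through its 60 mm thickness: carton frame (0, 45, 150) mm. When the carton lies on a broad face these four points are the corners of its footprint
- top_right (a point): marks a corner of the carton half-way through its 60 mm thickness: carton frame (0, -45, 150) mm. When the carton lies on a broad face these four points are the corners of its footprint
- jar: glass jar with a steel twist cap, 68 mm across, 105 mm tall, loose, upright; origin at the centre of its underside. Leave alone
- cup: steel measuring cup, 68 mm across, 55 mm tall, with a flat handle reaching 101 mm along its +y, loose; origin at the centre of its underside. Leave alone
- bowls: nested trio of plastic bowls, 170 mm across, about 109 mm tall, loose; origin at the centre of the underside. Leave alone
- mixer: lilac hand mixer resting on its flat side, 75 mm (x) by 270 mm (y, from -85 to +185, beaters towards +y), 140 mm tall at most, loose; origin under the centre of its motor body. Leave alone

How it is judged:
On the way:
1. the carton tips over about its foot, still standing on the mat by its edge (angle between carton's own z axis and vertical between 0.35 and 1.3 rad and height (world z) of carton below 0.045 m), for 0.02 s.
At the end, for the whole second after the job is handed in: The carton lies flat on a broad face (within 0.1 rad) on the mat, at rest (under 20 mm/s), all four corners of its footprint within the outer edges of the outline (215 x 160 mm); jar, cup, bowls and mixer within 20 mm of where they began ((angle between carton's own x axis and vertical below 0.1 rad or angle between carton's own x axis and vertical above 3.04 rad) and height (world z) of carton below 0.04 m and linear speed of carton below 0.02 m/s and x of foot_left in the frame of mat between -0.1075 and 0.1075 m and y of foot_left in the frame of mat between -0.08 and 0.08 m and x of foot_right in the frame of mat between -0.1075 and 0.1075 m and y of foot_right in the frame of mat between -0.08 and 0.08 m and x of top_left in the frame of mat between -0.1075 and 0.1075 m and y of top_left in the frame of mat between -0.08 and 0.08 m and x of top_right in the frame of mat between -0.1075 and 0.1075 m and y of top_right in the frame of mat between -0.08 and 0.08 m and distance of each of jar, cup, bowls, mixer from where it was at the start of the episode below 0.02 m); the robot touches nothing.
It fails at once if the carton is lifted or carried (height (world z) of carton above 0.06 m or (angle between carton's own z axis and vertical below 0.2 rad and height (world z) of carton above 0.022 m)).
It fails at once if a bystander is shoved or knocked over (distance of any of jar, cup, bowls, mixer from where it was at the start of the episode above 0.02 m or angle between any of jar, cup, bowls, mixer's own z axis and vertical above 0.3 rad).
It also fails if it takes over 32 s, if anything falls off the work surface, if the arm or the gripper's body presses on something with over 40 N, if the wrist force passes 120 N, or if a joint passes its speed limit or range.

### The arm

A 6-joint arm with a two-finger parallel gripper is mounted at the origin on the work surface. World frame = base frame: x ahead of the robot, y to its left, z up, the work surface at z = 0. Lengths are in m, angles in rad, forces in N, time in s.
With the tool pointing down it reaches from about 0.325 to 0.9 m from the base axis. Payload 6.1 kg.
Tool frame: the origin (TCP) lies between the finger pads; the fingertips stand 11 mm ahead of it and the grasp point (between the pads) lies 8 mm behind it; x points along the fingers, y is the direction in which the jaws open and shut, and the axes are right-handed (so a half turn about x gives the same grasp; the last joint's range is limited). The gripper opens to 87 mm and grips with 3 to 60 N. Pads are 19 mm wide; open, the fingers measure 117 mm over their backs; the gripper's body (75 mm by 190 mm) begins 51 mm behind the grasp point.
Start: joints at [-1.29, 0.22, 1.526, -0, 1.395, -0.126], TCP at [0.247, -0.574, 0.234] pointing down, gripper open.
Joint ranges: [-2.98, 2.98], [-0.91, 2.08], [0.09, 2.57], [-1.24, 4.39], [0.2, 2.65], [-2.68, 2.68]. Speed limits (rad/s): [2.57, 2.57, 3.01, 3.14, 3.14, 3.14].

### API

Orientations are given as a unit quaternion [x, y, z, w].
In Python, from bench import arm, viewer gives the robot as it stands. The module is installed in compiled form; this text tells all that it offers.
- The arm moves only by the tool apply_moves, never from a script. Its argument "plan" is a list of rows, each a list of 6 numbers: the shift along the tool's x, y, z in m, then the turn, a rotation vector about the tool's x, y, z in degrees. In form: [[tx, ty, tz, ax, ay, az], ...]. A call has exactly 10 rows; each row is the pose to reach, as a shift and turn from the pose commanded when the call began, along the tool's axes at that moment; what a row does not reach only later rows make up. A row lasts 1/10 s, in which the tool goes at most 50 mm and 8.59 degrees, less where a joint would pass 70% of its speed; a pose out of reach is approached as far as the arm can. A call with a gripper value outside its range is refused whole. "jaw" is the closure, from -1 (fully open) to 1 (shut), set as the call begins (left out, the last holds). The fingers move at their own pace and stop on an object; the grip force is fixed at half the most. Time passes only in rows, so rows that repeat a pose let the fingers close, or fill a call up. It gives the time, the measured TCP pose, the force and the opening at its end, in the units of the state.
- arm.get_obs(): the state, without advancing time (a new reading comes with each control period).
- viewer.camera(name): name is "side" or "top" or "wrist"; returns the picture (400x640x3 uint8, blue, green, red); there is no depth.
- viewer.camera_info(name): a dict with "K" (3x3 intrinsics, pixels), "pose" (4x4, takes a point from camera to world coordinates). Camera axes: x right, y up, looking along -z (the intrinsics and any distortion apply to the point x, -y, -z); pixel columns grow to the right and rows downward; lengths in m; the calibration is good to about 2 mm. A picture is of the moment at which its call begins: read the wrist's pose just before it. camera_info takes no time and is no camera call; for the wrist camera it gives the pose at the moment of the call.
- arm.finish_job(): hands the job in, once; it reports no verdict.
The state is a dict: "clock": time; "q": joint angles; "qvel": joint speeds; "effort": joint torques, N m; "tool_pos": TCP position; "ee_rot": TCP orientation; "force": force on the tool from outside, world axes, zero at the start; "torque": the same for the moment, N m; "grip_width": finger opening in m.
Only numpy, scipy, OpenCV 4.12 (cv2) and the standard library are available. Lean on these libraries where they do the work, as an engineer would, in place of code of your own. Each camera call takes 0.05 s, during which the arm holds its last target.

## Working session

There is one attempt and no reset: what is moved stays moved. The work goes in short steps, Python scripts to look and compute and a tool call to move; the robot and the scene stay as the last step left them, time stands still between calls to the robot, and variables do not carry over. Pictures are saved under pics/ and viewed, and the job is handed in when it is done.

Besides the shell and the picture viewer there is one more tool, called after ">>>" as a command line: name --pt "numbers of a row" for each row, then --argument value for the rest. apply_moves: Moves the arm, as the interface text tells. Its arguments: {"type":"object","properties":{"plan":{"type":"array"},"jaw":{"type":"number"}},"required":["plan"]}

```bash
mkdir -p pics; python3 - <<'E'
from bench import arm, viewer
import cv2,numpy as np
np.set_printoptions(precision=4,suppress=True)
for n in ("side","top","wrist"):
    i=viewer.camera_info(n); print(n,i["K"],i["pose"],[k for k in i])
    cv2.imwrite(f"pics/{n}0.png",viewer.camera(n))
o=arm.get_obs()
for k,v in o.items(): print(k,v)
E
```

```text
side [[485.1961   0.     320.4729]
 [  0.     485.1961 206.457 ]
 [  0.       0.       1.    ]] [[-0.9998  0.0054 -0.0207  0.5715]
 [-0.0206 -0.5075  0.8614  0.9993]
 [-0.0059  0.8616  0.5075  0.7308]
 [ 0.      0.      0.      1.    ]] ['K', 'pose']
top [[392.1868   0.     320.1828]
 [  0.     392.1868 191.2046]
 [  0.       0.       1.    ]] [[ 0.0254  0.9813 -0.1909  0.4455]
 [-0.9997  0.0236 -0.0116 -0.0619]
 [-0.0069  0.1912  0.9815  1.0196]
 [ 0.      0.      0.      1.    ]] ['K', 'pose']
wrist [[280.0454   0.     320.0985]
 [  0.     280.0454 196.5071]
 [  0.       0.       1.    ]] [[ 0.3956  0.882   0.2563  0.3173]
 [-0.9184  0.3806  0.1078 -0.5434]
 [-0.0025 -0.278   0.9606  0.384 ]
 [ 0.      0.      0.      1.    ]] ['K', 'pose']
clock 0.15
q [-1.2901  0.2211  1.5274  0.      1.3947 -0.1261]
qvel [ 0.0017 -0.0024 -0.0032  0.0014 -0.0007 -0.0015]
effort [  0.0004 -49.5189 -38.7883   0.0698   0.0531  -0.0001]
tool_pos [ 0.2472 -0.5735  0.2327]
ee_rot [-0.6925 -0.1434  0.6926 -0.1423]
force [-0.2966 -0.7256  0.4384]
torque [-0.0376 -0.0446 -0.015 ]
grip_width 0.0871204711222634
```

View pics/side0.png

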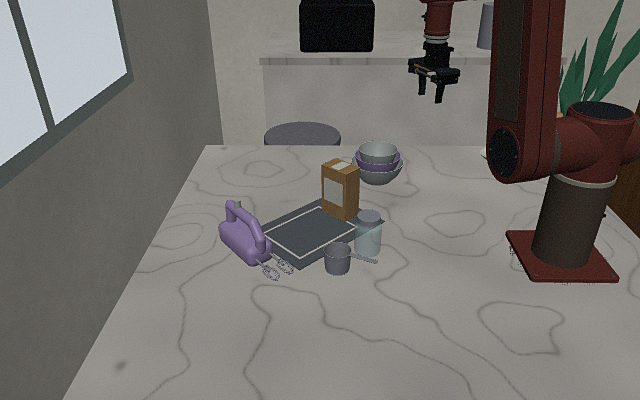

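View pics/top0.png

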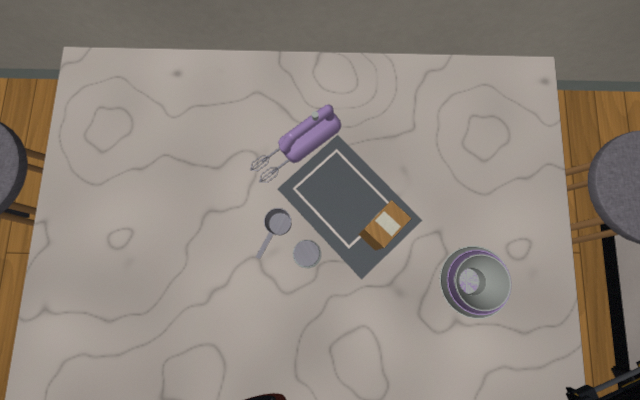

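View pics/wrist0.png

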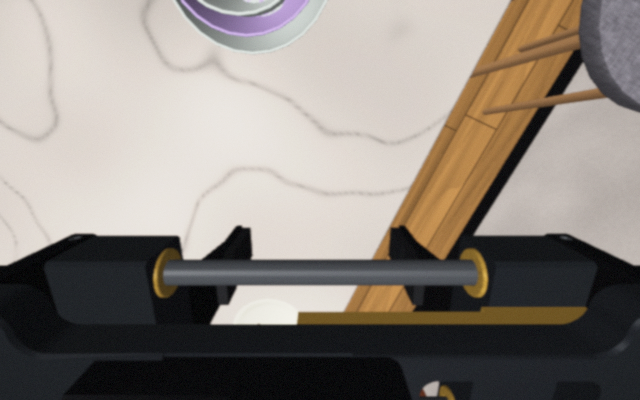

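The top view shows the mat at about (350,207) and the carton at about (386,225). The bowls are near (475,282), the jar (306,253), the cup (278,222), and the mixer (310,135). I'll enlarge both views.

```bash
python3 - <<'E'
import cv2
a=cv2.imread("pics/top0.png")[125:290,270:430]; cv2.imwrite("pics/topc.png",cv2.resize(a,(800,825)[:2] if 0 else (580,598),interpolation=cv2.INTER_CUBIC))
a=cv2.imread("pics/side0.png")[150:280,210:410]; cv2.imwrite("pics/sidec.png",cv2.resize(a,(800,520),interpolation=cv2.INTER_CUBIC))
E
```

```text
(no output)
```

View pics/topc.png

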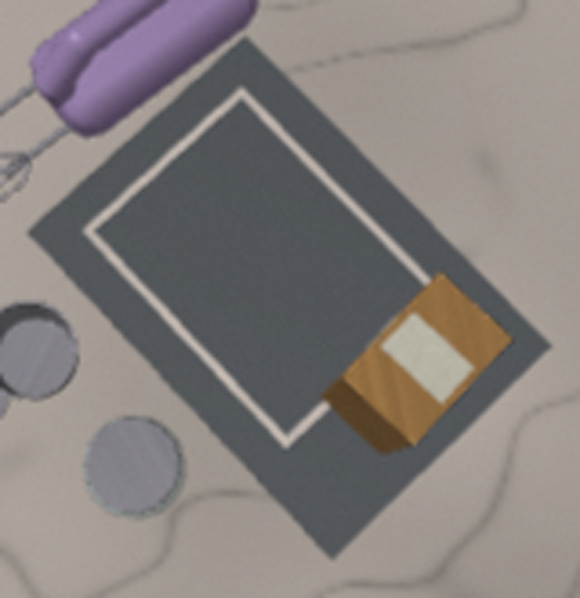

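View pics/sidec.png

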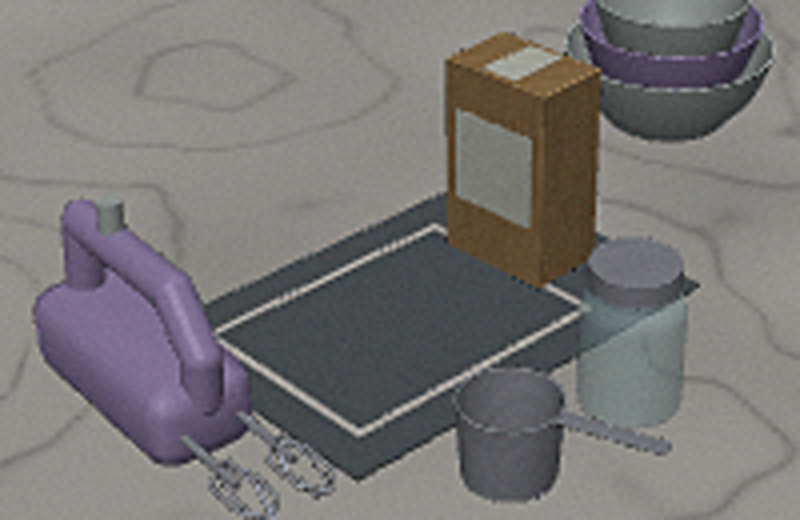

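```bash
cat > h.py <<'E'
import numpy as np, cv2
from bench import arm, viewer
from scipy.optimize import least_squares
np.set_printoptions(precision=4,suppress=True)
F=np.diag([1,-1,-1.])
def ray(n,uv,z):
    i=viewer.camera_info(n);K=np.array(i["K"]);P=np.array(i["pose"])
    d=P[:3,:3]@F@np.linalg.inv(K)@np.array([uv[0],uv[1],1]); o=P[:3,3]
    return o+d*(z-o[2])/d[2]
def proj(n,X):
    i=viewer.camera_info(n);K=np.array(i["K"]);P=np.array(i["pose"])
    c=(np.atleast_2d(X)-P[:3,3])@P[:3,:3]@F; p=c@K.T; return p[:,:2]/p[:,2:]
E
cat > m.py <<'E'
from h import *
T=lambda c:(np.array(c)+.5)/3.625-.5+[270,125]
S=lambda c:(np.array(c)+.5)/4-.5+[210,150]
def R(t):return np.array([[np.cos(t),-np.sin(t)],[np.sin(t),np.cos(t)]])
# mat
mt=[((135,110),T((245,38))),((135,-110),None),((135,110),T((245,38)))]
# mat frame: +x up-left in image. world: up=+x, left=+y ; so mat x ~ world(1,1)/sqrt2; mat y ~ (-1,1): down-left
T_=[((135,-110),(245,38)),((135,110),(28,232)),((-185,110),(333,558)),((-185,-110),(551,346)),
 ((107.5,-80),(242,88)),((107.5,80),(84,231)),((-107.5,80),(287,447))]
S_=[((107.5,-80),(217,331)),((107.5,80),(360,437)),((-107.5,80),(585,309)),((135,110),(360,481)),((-107.5,-80),(436,224))]
S_=S_[:4]
def model(p,l): return np.array([np.r_[p[:2]+R(p[2])@np.array(a)/1e3,.003] for a,_ in l])
def res(p,w): 
    r=[]
    if 't' in w:r.append((proj("top",model(p,T_))-[T(c) for _,c in T_]).ravel())
    if 's' in w:r.append((proj("side",model(p,S_))-[S(c) for _,c in S_]).ravel())
    return np.concatenate(r)
for w in('t','s','ts'):
    s=least_squares(res,[.45,-.1,.7],args=(w,));print(w,s.x,np.abs(s.fun).max())
    if w=='t':pm=s.x
pm=s.x
CT=[((30,-45,150),(438,273)),((-30,-45,150),(511,340)),((-30,45,150),(413,445)),((30,45,0),(324,397))]
CT=[((30,-45,150),(438,273)),((-30,-45,150),(511,340)),((-30,45,150),(413,445))]
CS=[((30,45,0),(540,286)),((30,45,150),(540,98)),((30,-45,150),(447,62)),((-30,45,150),(600,70)),((-30,-45,150),(507,33)),((30,-45,0),(450,245)),((-30,45,0),(597,260))]
def cm(p,l): return np.array([np.r_[p[:2]+R(p[2])@np.array(a[:2])/1e3,.003+a[2]/1e3] for a,_ in l])
def cr(p,w):
    r=[]
    if 't' in w:r.append((proj("top",cm(p,CT))-[T(c) for _,c in CT]).ravel())
    if 's' in w:r.append((proj("side",cm(p,CS))-[S(c) for _,c in CS]).ravel())
    return np.concatenate(r)
for w in('t','s','ts'):
    s=least_squares(cr,[.4,-.15,.7],args=(w,));p=s.x
    print(w,p,np.abs(s.fun).max(),'in mat',R(pm[2]).T@(p[:2]-pm[:2])*1e3,np.degrees(p[2]-pm[2]))
print('jar',ray("top",T((134,466)),.105)); print('cup',ray("top",T((36,350)),.055));print('bowls',ray("top",(475,282),.1))
E
python3 m.py
```

```text
t [ 0.6284 -0.1088  0.7768] 0.7932902598826672
s [ 0.6264 -0.11    0.774 ] 2.844594787781034
ts [ 0.6277 -0.109   0.7776] 3.38933612648907
t [ 0.5449 -0.2014  0.8293] 0.3472796794013959 in mat [-123.821    -7.7369] 2.9589413156912396
s [ 0.5443 -0.2019  0.8036] 1.2082437227516039 in mat [-124.6132   -7.7303] 1.4915915533330846
ts [ 0.5447 -0.2015  0.8195] 1.2613677843344249 in mat [-124.0223   -7.664 ] 2.3973727465996717
jar [ 0.4771 -0.0235  0.105 ]
cup [0.5553 0.0479 0.055 ]
bowls [ 0.4221 -0.4093  0.1   ]
```

```bash
cat > rel.py <<'E'
from h import *
from scipy.spatial.transform import Rotation as Ro
import sys
c=np.array([.5447,-.2015]);th=float(sys.argv[4]) if len(sys.argv)>4 else .815
f=np.array([np.cos(th),np.sin(th),0]);l=np.array([-f[1],f[0],0])
o=arm.get_obs();r=Ro.from_quat(o["ee_rot"]);M=r.as_matrix()
print("tool axes x,y,z\n",M.T, o["tool_pos"],o["q"])
a,b,z=map(float,sys.argv[1:4])
tgt=np.r_[c,0]+f*a+l*b;tgt[2]=z
print("target",tgt,"radius",np.hypot(*tgt[:2]),"shift tool",M.T@(tgt-o["tool_pos"]))
for s in (1,-1):
    x=np.array([0,0,-1.]);y=s*l;D=np.c_[x,y,np.cross(x,y)]
    print(s,"turn",np.degrees((r.inv()*Ro.from_matrix(D)).as_rotvec()))
E
python3 rel.py -0.085 0 0.234
```

```text
tool axes x,y,z
 [[-0.0004  0.0014 -1.    ]
 [ 0.3957 -0.9184 -0.0015]
 [-0.9184 -0.3957 -0.0002]] [ 0.2472 -0.5735  0.2327] [-1.2901  0.2211  1.5274  0.      1.3947 -0.1261]
target [ 0.4864 -0.2634  0.234 ] radius 0.5531210111850092 shift tool [-0.001  -0.1902 -0.3424]
1 turn [156.6129   0.113    0.0407]
-1 turn [-23.3871  -0.0293   0.0815]
```

>>> apply_moves --pt "0 -0.012 -0.022 -1.5 0 0" --pt "0 -0.034 -0.061 -4 0 0" --pt "0 -0.06 -0.108 -7.5 0 0" --pt "0 -0.087 -0.157 -11 0 0" --pt "0 -0.114 -0.205 -14 0 0" --pt "0 -0.139 -0.25 -17 0 0" --pt "0 -0.161 -0.29 -20 0 0" --pt "0 -0.178 -0.32 -22 0 0" --pt "0 -0.187 -0.337 -23 0 0" --pt "0 -0.19 -0.342 -23.4 0 0" --jaw 0.0

```text
clock: 1.15
tool_pos: [0.4873, -0.262, 0.2333]
ee_rot: [0.649, 0.282, -0.649, 0.281]
force: [-0.9, -0.6, 0.3]
grip_width: 0.0434
```

```bash
python3 rel.py -0.085 0 0.131; python3 - <<'E'
from h import *
cv2.imwrite("pics/w1.png",viewer.camera("wrist")); a=viewer.camera("top")[125:325,270:510];cv2.imwrite("pics/t1.png",cv2.resize(a,(720,600),interpolation=cv2.INTER_CUBIC))
o=arm.get_obs();print(o["clock"],o["grip_width"],o["force"])
E
```

```text
tool axes x,y,z
 [[-0.0002  0.0006 -1.    ]
 [ 0.7305 -0.6829 -0.0005]
 [-0.6829 -0.7305 -0.0003]] [ 0.4873 -0.262   0.2333] [-0.6361  0.0499  1.7154  0.0004  1.3768  0.1156]
target [ 0.4864 -0.2634  0.131 ] radius 0.5531210111850092 shift tool [0.1023 0.0003 0.0016]
1 turn [-179.7696   -0.0471   -0.0257]
-1 turn [ 0.2304 -0.0164  0.03  ]
1.25 0.043654452171867406 [-0.0981  0.0009  1.2791]
```

View pics/w1.png

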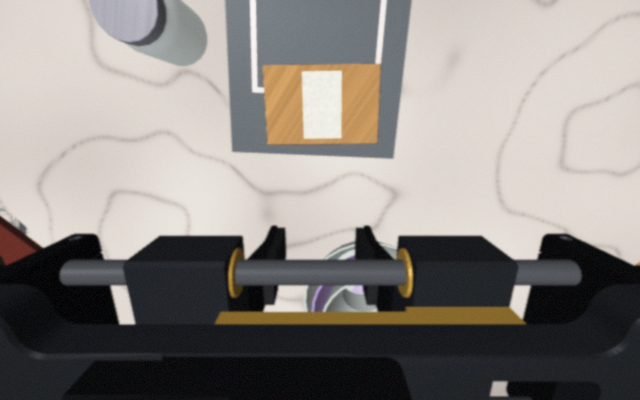

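View pics/t1.png

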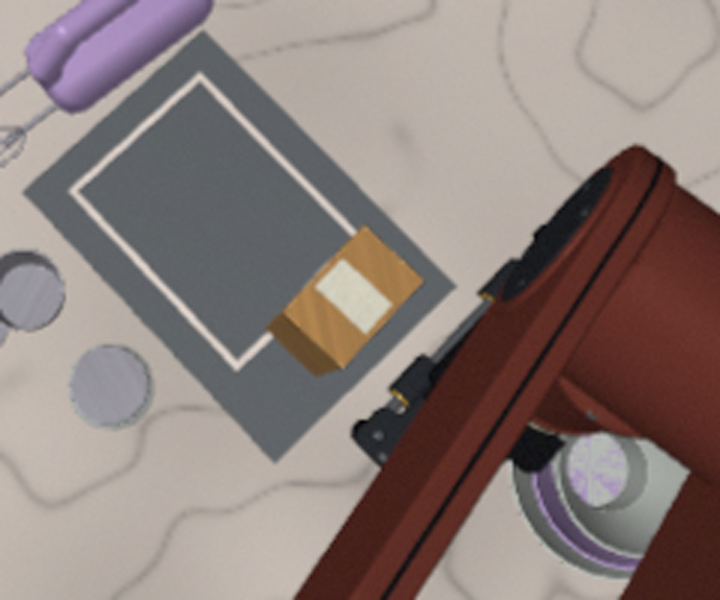

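The wrist view has the carton top at (264..380, 64..144). It is centred on column 322 and square to the fingers, with 1.25 s used so far. Next I'll descend behind it.

>>> apply_moves --pt "0.006 0 0 0 0 0" --pt "0.018 0 0 0 0 0" --pt "0.034 0 0 0 0 0" --pt "0.051 0 0 0 0 0" --pt "0.068 0 0 0 0 0" --pt "0.084 0 0 0 0 0" --pt "0.095 0 -0.004 0 0 0" --pt "0.1 0 -0.012 0 0 0" --pt "0.102 0 -0.019 0 0 0" --pt "0.102 0 -0.022 0 0 0"

```text
clock: 2.25
tool_pos: [0.502, -0.2477, 0.1317]
ee_rot: [0.649, 0.28, -0.649, 0.28]
force: [0.8, 0.3, 0.1]
grip_width: 0.0435
```

```bash
python3 rel.py -0.040 0 0.131; python3 - <<'E'
from h import *
cv2.imwrite("pics/w2.png",viewer.camera("wrist")); a=viewer.camera("side")[130:290,200:440];cv2.imwrite("pics/s2.png",cv2.resize(a,(780,520),interpolation=cv2.INTER_CUBIC))
E
```

```text
tool axes x,y,z
 [[ 0.0004  0.     -1.    ]
 [ 0.7282 -0.6854  0.0003]
 [-0.6854 -0.7282 -0.0003]] [ 0.502  -0.2477  0.1317] [-0.5994  0.1612  1.7941  0.0002  1.186   0.1557]
target [ 0.5173 -0.2306  0.131 ] radius 0.5663425425801544 shift tool [ 0.0007 -0.0006 -0.0229]
1 turn [-179.9643    0.0229   -0.0246]
-1 turn [ 0.0357 -0.0157 -0.0146]
```

View pics/s2.png

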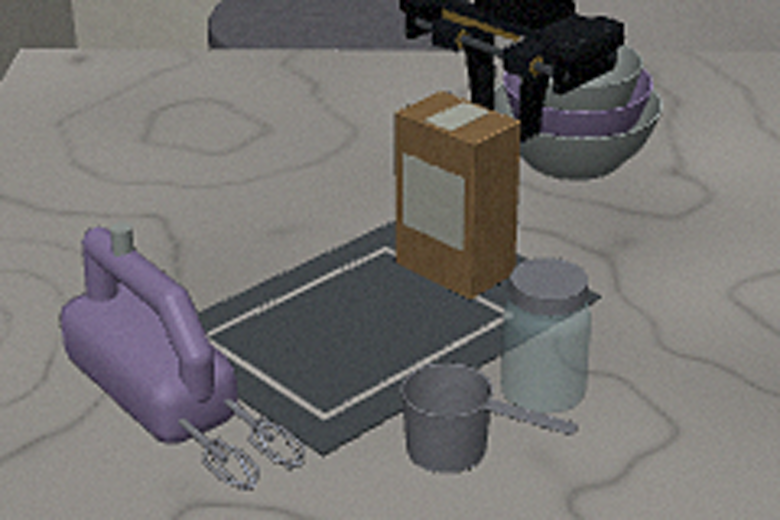

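View pics/w2.png

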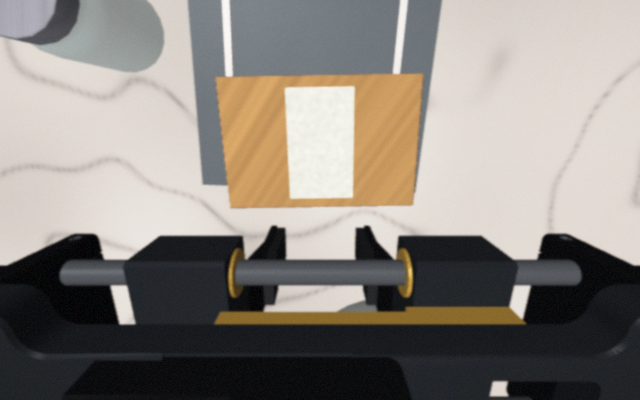

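The fingers are about 23 mm behind the back, high up and clear of everything. I'll push slowly partway, to about 30 mm of contact travel, and look.

>>> apply_moves --pt "0 0 -0.008 0 0 0" --pt "0 0 -0.016 0 0 0" --pt "0 0 -0.022 0 0 0" --pt "0 0 -0.027 0 0 0" --pt "0 0 -0.032 0 0 0" --pt "0 0 -0.037 0 0 0" --pt "0 0 -0.042 0 0 0" --pt "0 0 -0.047 0 0 0" --pt "0 0 -0.052 0 0 0" --pt "0 0 -0.055 0 0 0"

```text
clock: 3.35
tool_pos: [0.5393, -0.2077, 0.1314]
ee_rot: [0.649, 0.28, -0.649, 0.28]
force: [-0.3, -0.2, 0.4]
grip_width: 0.0438
```

```bash
python3 - <<'E'
from h import *
a=viewer.camera("side")[130:290,200:440];cv2.imwrite("pics/s3.png",cv2.resize(a,(780,520),interpolation=cv2.INTER_CUBIC))
print(arm.get_obs()["force"],arm.get_obs()["tool_pos"])
E
```

```text
[ 0.2618 -0.6838 -0.139 ] [ 0.5395 -0.2074  0.1315]
```

View pics/s3.png

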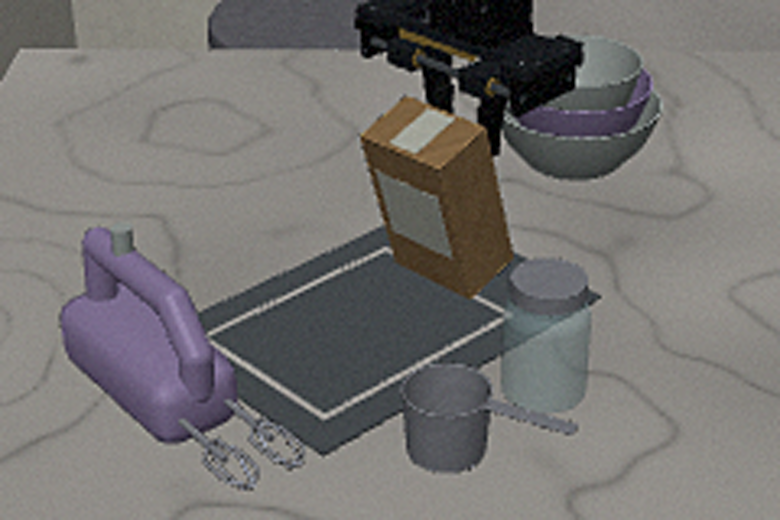

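The front foot edge has stayed put at crop (472,295) and the carton is tilted about 15°, so it tips rather than slides. I'll continue gently past the balance point.

>>> apply_moves --pt "0 0 -0.004 0 0 0" --pt "0 0 -0.008 0 0 0" --pt "0 0 -0.012 0 0 0" --pt "0 0 -0.016 0 0 0" --pt "0 0 -0.02 0 0 0" --pt "0 0 -0.024 0 0 0" --pt "0 0 -0.027 0 0 0" --pt "0 0 -0.029 0 0 0" --pt "0 0 -0.03 0 0 0" --pt "0 0 -0.03 0 0 0"

```text
clock: 4.4
tool_pos: [0.5596, -0.1862, 0.1315]
ee_rot: [-0.649, -0.28, 0.649, -0.28]
force: [0.6, 0.3, -0.3]
grip_width: 0.0438
```

```bash
python3 - <<'E'
from h import *
a=viewer.camera("side")[130:290,200:440];cv2.imwrite("pics/s4.png",cv2.resize(a,(780,520),interpolation=cv2.INTER_CUBIC))
print(arm.get_obs()["force"],arm.get_obs()["tool_pos"])
E
```

```text
[-0.0006  0.4292  0.3703] [ 0.5595 -0.1863  0.1315]
```

View pics/s4.png

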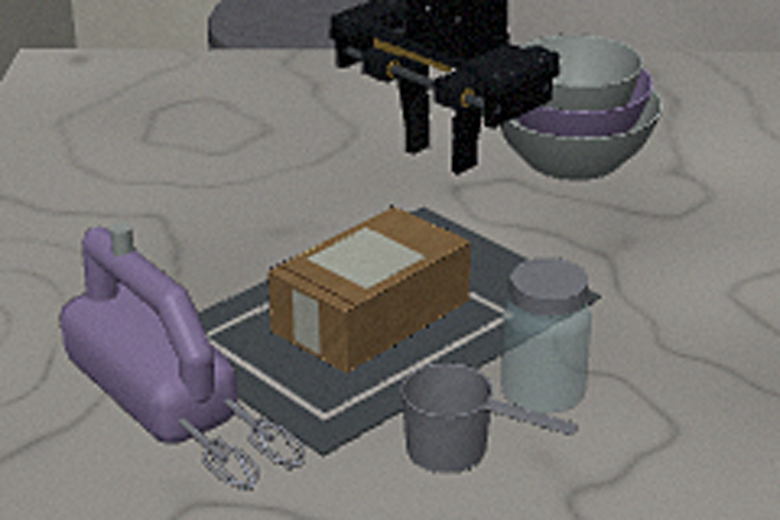

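It has toppled and is lying flat. I'll raise and retreat, then measure.

>>> apply_moves --pt "-0.008 0 0 0 0 0" --pt "-0.024 0 0.002 0 0 0" --pt "-0.044 0 0.01 0 0 0" --pt "-0.064 0 0.028 0 0 0" --pt "-0.082 0 0.052 0 0 0" --pt "-0.094 0 0.078 0 0 0" --pt "-0.1 0 0.102 0 0 0" --pt "-0.1 0 0.12 0 0 0" --pt "-0.1 0 0.128 0 0 0" --pt "-0.1 0 0.13 0 0 0"

```text
clock: 5.45
tool_pos: [0.4702, -0.2817, 0.2326]
ee_rot: [0.65, 0.279, -0.649, 0.28]
force: [-0.4, 0.3, 0.1]
grip_width: 0.0435
```

```bash
python3 - <<'E'
from h import *
s=viewer.camera("side");cv2.imwrite("pics/side5.png",s);t=viewer.camera("top");cv2.imwrite("pics/top5.png",t)
cv2.imwrite("pics/s5.png",cv2.resize(s[150:280,210:410],(800,520),interpolation=cv2.INTER_CUBIC))
cv2.imwrite("pics/t5.png",cv2.resize(t[125:290,270:430],(580,598),interpolation=cv2.INTER_CUBIC))
E
```

```text
(no output)
```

View pics/s5.png

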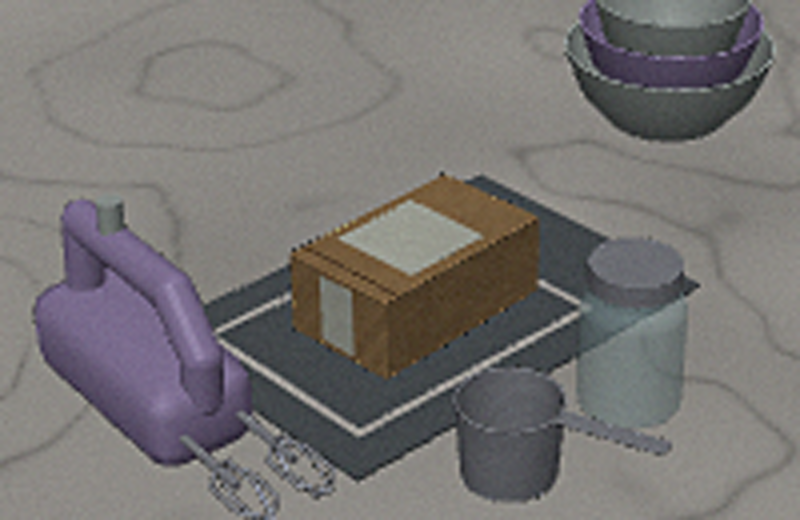

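View pics/t5.png

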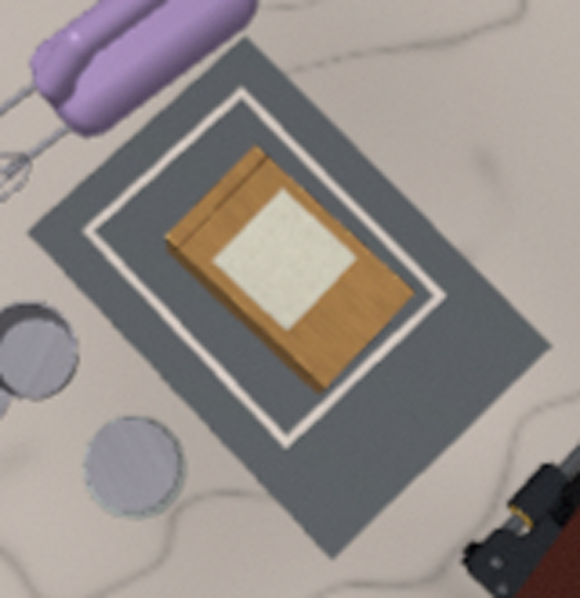

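```bash
cat >> m.py <<'E'
print("---")
P=[ray("top",T(c),.063)[:2] for c in ((258,147),(165,238),(322,390),(413,292))]
for p in P: print(R(pm[2]).T@(p-pm[:2])*1e3)
print([np.linalg.norm(P[i]-P[i-1]) for i in range(4)])
P=[ray("side",S(c),z)[:2] for c,z in (((390,304),.063),((538,219),.063),((442,177),.063),((291,256),.063),((390,377),.003))]
for p in P: print('side',R(pm[2]).T@(p-pm[:2])*1e3)
a,b=cv2.imread("pics/top0.png"),cv2.imread("pics/top5.png")
for n,(u,v,w,h) in dict(jar=(290,237,36,34),cup=(255,205,38,55),mixer=(248,100,96,88)).items():
    t=a[v:v+h,u:u+w]; r=cv2.matchTemplate(b[v-6:v+h+6,u-6:u+w+6],t,cv2.TM_CCOEFF_NORMED); print(n,cv2.minMaxLoc(r)[1::2])
E
python3 m.py | sed -n '/---/,$p'; python3 -c "
from h import *
print(proj('side',[[.42,-.41,.05]]),arm.get_obs()['clock'])
a,b=cv2.imread('pics/side0.png'),cv2.imread('pics/side5.png')
r=cv2.matchTemplate(b[134:194,344:410],a[140:188,350:404],cv2.TM_CCOEFF_NORMED);print(cv2.minMaxLoc(r)[1::2])"
```

```text
---
[ 56.9245 -44.5337]
[53.9789 46.437 ]
[-94.2807  40.4378]
[-88.822  -51.0629]
[np.float64(0.14589267028742967), np.float64(0.09101842374116349), np.float64(0.14838092930289587), np.float64(0.0916633133800569)]
side [52.1156 48.6993]
side [-92.4394  39.1379]
side [-85.8385 -49.3405]
side [ 60.0636 -40.3673]
side [49.5265 44.0469]
jar (0.9964247345924377, (6, 6))
cup (0.998910665512085, (6, 6))
mixer (0.9631050825119019, (6, 6))
[[377.974  166.5938]] 5.55
(0.8155986666679382, (6, 6))
```

```bash
python3 -c "
from bench import arm
print(arm.finish_job())"
```

```text
the job is handed in; nothing more can be done
None
```

The carton toppled onto its broad face and lies inside the outline, and I handed the job in at about 5.6 s. The hand-in itself reports no verdict.

**What I did:** I set the fingers half-closed behind the carton's back with the tips about 120 mm up. I pushed slowly along its +x, checking partway that it was tipping on its front foot edge and not sliding. Once it fell freely, I raised the gripper and backed it well clear.

**Last checks:**
- **Position:** in the mat frame the carton's corners span about x −94 to +60 mm and y −51 to +49 mm, taking the widest readings from the top and side views. The limits are ±107.5 and ±80 mm, so at least 13 mm is spare on every side.
- **Lying flat:** I judged this by eye from both views. The top-view corners at lying height came out 146–148 by 91–92 mm, against the nominal 150 by 90.
- **At rest:** it looked still after landing and in the later views, but I did not measure its speed.
- **Bystanders:** template matching found no shift for the jar, cup, mixer or bowls. The bowls' match was weaker (0.82), possibly because the arm was near them in one of the two pictures.
- **Disagreements:** the two cameras differed by up to about 4 mm on the carton's corners. At the start they also differed by about 1.5° on its yaw, and one mat corner was about 3 px off in the side view, possibly because it lies against the jar there. All of this is well inside the margins.

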